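# Hang the lens case door on its two hinge pins and shut it

### The job

The little oak lens case has its lift-off door standing in the grooved stand. Hang the door back on the case's two upright hinge pins, both sockets fully down, feeling for the pins and never forcing the door against the case; then swing it shut against its rubber bumpers and let go. Leave the blower, filter case and the dish where they are.

Things in the scene. Friction and masses are not known exactly. Their poses are not given: they have to be found in the camera images.
- door: Lift-off door, 0.2-0.35 kg: oak frame (rails 24 mm wide), clear 4 mm pane; leaf 160 wide (y), 150 high (z), 14 mm thick (x). Origin: centre of the leaf's underside. -x is the outer face, with a steel knob 16 mm proud at y -68, z 75 mm; +y points to the hinge edge. 16 mm beyond that edge two upright steel socket tubes stand one above the other. It starts upright in the stand.
- door_grip (a point): Point on the door's top edge (z 150 mm, mid thickness) above its centre of mass; grip the top rail here from above across its 14 mm thickness.
- door_socket_low (a point): Lower mouth of the lower socket tube, on its axis (door x 0, y +96, z 14 mm). Both tubes: 19 mm outside, 10 mm bore, 20 mm long, open at both ends.
- door_socket_high (a point): Lower mouth of the upper socket tube, on its axis (door x 0, y +96, z 112 mm).
- door_edge (a point): Middle of the door's free upright edge, on the inner face (door x +7, y -80, z 75 mm).
- case: Oak lens case, fixed: 150 deep (x), 156 wide (y), 184 mm high, front open at x -75 mm facing -x. Origin: centre of its underside. Hinges on the +y side. The roof (z 170 to 184 mm) overhangs the front by 14 mm: the door goes on only when standing about square to the front. Shut, the door's axes are parallel to the case's and its inner face, at x -79 mm, rests on two rubber bumpers at y -66 mm.
- case_pin_low (a point): Lower hinge pin as if set fully inward: centre of the shoulder where the lower socket's mouth lands (case x -86, y +89, z 28 mm). The pin, 8 mm thick, tip bevelled to 7.2 mm, stands 16 mm above it. Both pins sit on one steel strip, screwed tight through slots 3 to 16 mm further out along the case's +y than this: that offset, the same for both, is NOT in the readings. x and z are true.
- case_pin_high (a point): Upper hinge pin, likewise fully inward; same shape, same unmeasured offset (shoulder at case x -86, y +89, z 126 mm; its 16 mm knuckle reaches down to z 112 mm). Bring the open door in from the front with its mouths 18 to 60 mm above the shoulders, so that the lower tube passes between the two pins, then lower it. The light hinges bear 25 N at most.
- stand: Fixed wooden print stand 64 x 110 x 20 mm with a groove 17 mm wide and 12 mm deep along its y, in which the door stands, its underside 8 mm above the shelf. Origin: centre of the underside.
- blower: Silicone air blower, 62 mm across, 137 mm tall; bystander. Origin: centre of the underside.
- filter_case: Round plastic filter case, 88 mm across, 25 mm high; bystander. Origin: centre of the underside.
- dish: Ceramic dish, 112 mm across, 20 mm high, with three lens caps in it; bystander. Origin: centre of the underside.
Things that resemble listed ones, but are neither listed nor needed, are in the scene too. What is shaped like the door but orange is not meant.

How it is judged:
On the way:
1. the door hangs on both pins, both sockets down on their shoulders (z of door_socket_low in the frame of case between 0.025 and 0.031 m and z of door_socket_high in the frame of case between 0.123 and 0.129 m and x of door_socket_high in the frame of case between -0.0895 and -0.0825 m and y of door_socket_high in the frame of case between 0.0885 and 0.1075 m and angle between door's own z axis and vertical below 0.05 rad), for 0.2 s.
At the end, for the whole second after the job is handed in: The door hangs on both pins with both sockets down on their shoulders (within 3 mm), upright within 0.05 rad, shut so that its free edge is within 5 mm of the bumpers, released and at rest (all of step 1 and x of door_edge in the frame of case between -0.084 and -0.074 m and y of door_edge in the frame of case below -0.06 m and linear speed of door below 0.01 m/s); the robot touches nothing.
It fails at once if the door is forced: more than 25 N between door and case (contact force between door and case above 25 N).
It fails at once if a bystander is moved more than 15 mm (distance of any of blower, filter_case, dish from where it was at the start of the episode above 0.015 m).
It also fails if it takes over 72 s, if anything falls off the work surface, if the arm or the gripper's body presses on something with over 40 N, if the wrist force passes 120 N, or if a joint passes its speed limit or range.

### The arm

A 6-joint arm with a two-finger parallel gripper is mounted at the origin on the work surface. World frame = base frame: x ahead of the robot, y to its left, z up, the work surface at z = 0. Lengths are in m, angles in rad, forces in N, time in s.
With the tool pointing down it reaches from about 0.425 to 0.95 m from the base axis. Payload 3.5 kg.
Tool frame: the origin (TCP) lies on the centre line of the jaws, within the pads' length; the fingertips stand 11 mm ahead of it and the grasp point (between the pads) lies 8 mm behind it; z points along the fingers, y is the line along which they close (so a half turn about z gives the same grasp; the last joint's range is limited). The gripper opens to 85 mm and grips with 20 to 120 N. Pads are 22 mm wide; open, the fingers measure 114 mm over their backs; the gripper's body (76 mm by 85 mm) begins 54 mm behind the grasp point. The pads swing forward as they close: fully open they stand 13 mm farther back than shut.
Start: joints at [-1.283, 0.286, 1.577, -0, 1.279, -0.15], TCP at [0.286, -0.611, 0.242] pointing down, gripper open.
Joint ranges: [-2.77, 2.77], [-0.9, 2.22], [0.21, 2.48], [-1.53, 4.67], [0.24, 2.81], [-2.84, 2.84]. Speed limits (rad/s): [2.79, 2.79, 3.14, 3.14, 3.14, 3.14].

### API

Orientations are given as a unit quaternion [x, y, z, w].
In Python, from plant import ctrl gives the robot as it stands.
- The arm moves only by the tool step_arm, never from a script. Its argument "motion" is a list of rows, each an object with "offset": the shift along the tool's x, y, z in m, a list of three; "twist": the turn about the tool's z in degrees. A call has 1 to 12 rows; each row is the pose to reach, as a shift and turn from the pose commanded when the call began, along the tool's axes at that moment; what a row does not reach only later rows make up. A row lasts 1/10 s, in which the tool goes at most 50 mm and 8.59 degrees, less where a joint would pass 70% of its speed; a pose out of reach is approached as far as the arm can. A call with a gripper value outside its range is refused whole. "gripper" is the finger opening in m, from 0 to 0.0854, set as the call begins (left out, the last holds). The fingers move at their own pace and stop on an object; "grip_force" is the grip in N (left out, the last holds). Time passes only in rows, so rows that repeat a pose let the fingers close. It gives the time, the measured TCP pose, the force, the opening and the grip force at its end, in the units of the state.
- ctrl.get_state(): the state, without advancing time (a new reading comes with each control period).
- ctrl.read_camera(name): name is "scene" or "side" or "wrist"; returns the picture (400x640x3 uint8, blue, green, red); there is no depth.
- ctrl.calibration(name): a dict with "fx", "fy", "cx", "cy" (pixels), "k1" (the pictures are not rectified: a ray, as slopes to the right and down, at radius r is drawn at 1 + k1 r^2 times it, then the intrinsics apply), "cam_to_world" (4x4, takes a point from camera to world coordinates). Camera axes: x right, y up, looking along -z (the intrinsics and any distortion apply to the point x, -y, -z); pixel columns grow to the right and rows downward; lengths in m; the calibration is good to about 2 mm. A picture is of the moment at which its call begins: read the wrist's pose just before it. calibration takes no time and is no camera call; for the wrist camera it gives the pose at the moment of the call.
- ctrl.sign_off(): hands the job in; it is judged then, once.
The state is a dict: "time": time; "qpos": joint angles; "dq": joint speeds; "joint_efforts": joint torques, N m; "eef_pos": TCP position; "tcp_rot": TCP orientation; "contact_force": force on the tool from outside, world axes, zero at the start; "wrist_torque": the same for the moment, N m; "opening": opening from 0.0 (shut) to 1.0 (fully open); "finger_force": force on a finger pad.
Only numpy, scipy, OpenCV 4.12 (cv2) and the standard library are available. Lean on these libraries where they do the work, as an engineer would, in place of code of your own. Each camera call takes 0.05 s, during which the arm holds its last target. There are 200 camera calls.

## Working session

There is one attempt and no reset: what is moved stays moved. The work goes in short steps, Python scripts to look and compute and a tool call to move; the robot and the scene stay as the last step left them, time stands still between calls to the robot, and variables do not carry over. Pictures are saved under pics/ and viewed, at most 10 in all, crops included, and the job is handed in when it is done.

Besides the shell and the picture viewer there is one more tool, called as a command line: name --argument value ..., lists and objects as JSON in quotes. step_arm: Moves the arm, as the interface text tells. Its arguments: {"type":"object","properties":{"motion":{"type":"array"},"gripper":{"type":"number"},"grip_force":{"type":"number"}},"required":["motion"]}

```bash
mkdir -p pics; cat > h.py <<'E'
from plant import ctrl
import numpy as np, cv2
def snap(n,f):
    im=ctrl.read_camera(n); cv2.imwrite(f'pics/{f}.png',im); return im
def proj(c,P):
    T=np.linalg.inv(c['cam_to_world']); p=np.atleast_2d(P)@T[:3,:3].T+T[:3,3]
    x=p[:,0]/-p[:,2]; y=-p[:,1]/-p[:,2]; s=1+c['k1']*(x*x+y*y)
    return np.c_[c['fx']*x*s+c['cx'],c['fy']*y*s+c['cy']]
def ray(c,u,v):
    X=(u-c['cx'])/c['fx'];Y=(v-c['cy'])/c['fy'];x,y=X,Y
    for _ in range(20):
        s=1+c['k1']*(x*x+y*y);x,y=X/s,Y/s
    T=np.array(c['cam_to_world']);return T[:3,3],T[:3,:3]@np.array([x,-y,-1])
def onz(c,u,v,z):
    o,d=ray(c,u,v);return o+d*(z-o[2])/d[2]
E
python3 - <<'E'
from h import *
for n in('scene','side'):
    snap(n,n+'0'); c=ctrl.calibration(n); print(n,{k:np.round(v,3).tolist() for k,v in c.items()})
print(ctrl.get_state())
E
```

```text
scene {'fx': 442.056, 'fy': 442.056, 'cx': 324.985, 'cy': 198.101, 'k1': -0.104, 'cam_to_world': [[-0.838, -0.44, 0.324, 0.873], [0.546, -0.682, 0.485, 0.576], [0.008, 0.584, 0.812, 0.962], [0.0, 0.0, 0.0, 1.0]]}
side {'fx': 416.06, 'fy': 416.06, 'cx': 323.122, 'cy': 201.375, 'k1': -0.028, 'cam_to_world': [[-0.994, 0.072, -0.081, 0.462], [-0.108, -0.542, 0.833, 0.911], [0.016, 0.837, 0.547, 0.645], [0.0, 0.0, 0.0, 1.0]]}
{'time': 0.1, 'qpos': array([-1.28300857e+00,  2.87064365e-01,  1.57807216e+00, -4.71122592e-06,
        1.27859879e+00, -1.50023573e-01]), 'dq': array([-0.00024517, -0.00186616, -0.0042102 ,  0.00041642,  0.0019634 ,
        0.00103566]), 'joint_efforts': array([ 4.99507569e-04, -4.07293725e+01, -2.93699759e+01, -1.44709834e-04,
        3.38512480e-03, -1.78061708e-05]), 'eef_pos': array([ 0.28601462, -0.61076025,  0.24107145]), 'tcp_rot': array([ 9.76134973e-01,  2.17162074e-01, -7.59869713e-05, -1.06863670e-03]), 'contact_force': array([ 0.44904737, -0.45394242, -0.51608696]), 'wrist_torque': array([0.02031146, 0.00404828, 0.04601013]), 'finger_force': 0.0, 'opening': 1.005933285052663}
```

View pics/scene0.png

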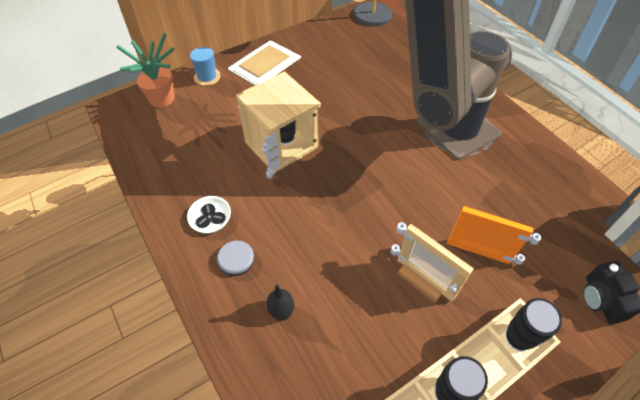

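View pics/side0.png

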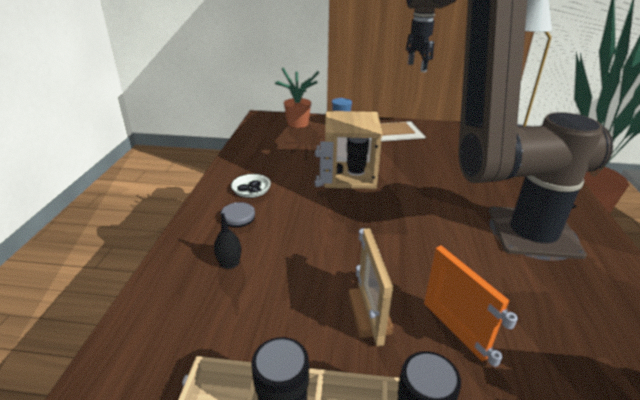

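Scene picture: oak door in the stand at (432,262), with sockets at (402,228) and (396,250). An orange door is at (492,236) and the case is at (280,122), opening and hinge strip toward the lower left. The oak one with the clear pane and knob fits the description; the orange one is excluded. I'll confirm with enlarged crops.

```bash
python3 - <<'E'
from h import *
a=cv2.imread('pics/scene0.png');b=cv2.imread('pics/side0.png')
def cr(im,x,y,w,h,k):return cv2.resize(im[y:y+h,x:x+w],None,fx=k,fy=k,interpolation=cv2.INTER_CUBIC)
cv2.imwrite('pics/c1.png',np.hstack([cr(a,380,210,100,120,4),cr(a,230,70,100,120,4)]))
cv2.imwrite('pics/c2.png',np.hstack([cr(b,325,220,100,130,4),cr(b,300,100,100,130,4)]))
E
```

```text
(no output)
```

View pics/c1.png

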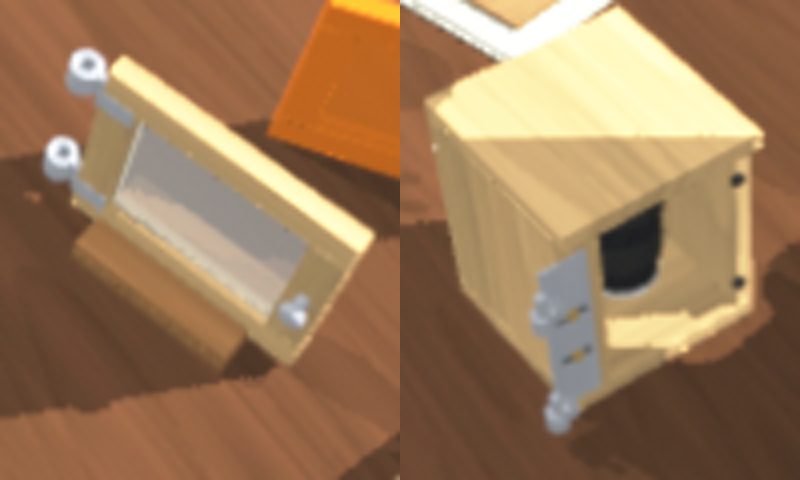

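View pics/c2.png

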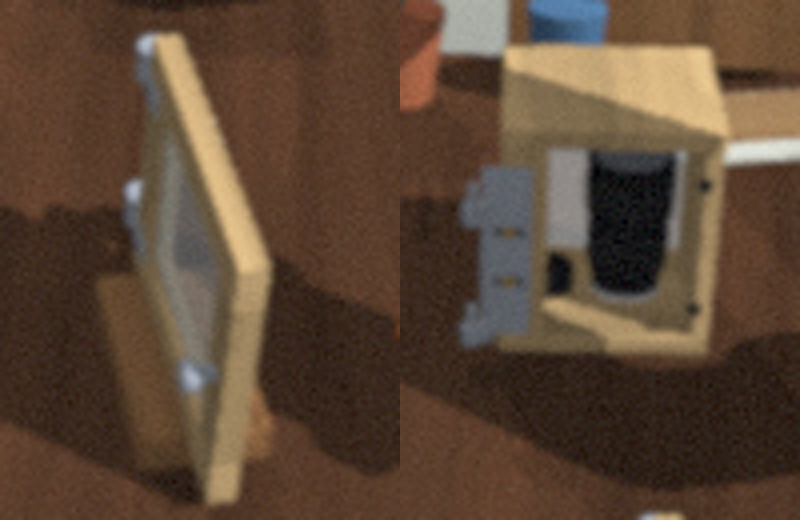

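Confirmed: the left crop shows the oak door with a clear pane, its sockets at scene (402,226) and (395,248). The case's roof corners and hinge strip are clear. Now fitting the poses.

```bash
cat > fit.py <<'E'
from h import *
from scipy.optimize import least_squares
C={n:ctrl.calibration(n) for n in('scene','side')}
def px(o,u): return (np.array(u,float)+.5)/4-.5+o
def W(p,L,z0):
    c,s=np.cos(p[2]),np.sin(p[2]);L=np.array(L)/1000
    return np.c_[p[0]+c*L[:,0]-s*L[:,1],p[1]+s*L[:,0]+c*L[:,1],z0+L[:,2]]
def fit(obs,z0,p0,free=()):
    def f(p):
        r=[]
        for n,o,pts in obs:
            L=[q[0] for q in pts]
            L=[[l[0],l[1]+(p[3]*1000 if len(p)>3 and len(q)>2 else 0),l[2]] for l,q in zip(L,pts)]
            r.append(proj(C[n],W(p,L,z0))-np.array([px(o,q[1]) for q in pts]))
        return np.vstack(r).ravel()
    s=least_squares(f,p0,loss='soft_l1');return s.x,f(s.x).reshape(-1,2)
E
python3 - <<'E'
from fit import *
door=[('scene',(380,210),[((0,96,132),(88,66)),((0,96,34),(63,152)),((7,80,150),(122,57)),((7,-80,150),(375,237)),((-7,-80,150),(357,255)),((-7,-80,0),(290,362))]),
('side',(325,220),[((7,80,150),(180,34)),((-7,-80,150),(238,272)),((7,-80,150),(270,263)),((-7,-80,0),(207,502)),((7,-80,0),(240,502))])]
best=min((fit(door,.008,[.57,.4,a]) for a in np.arange(0,6.28,.7)),key=lambda r:np.abs(r[1]).sum())
print('door',best[0].round(4),np.degrees(best[0][2]));print(best[1].round(1).tolist())
case=[('scene',(230,70),[((-89,78,184),(162,245)),((-89,-78,184),(363,140)),((75,78,184),(27,98)),((75,-78,184),(218,8)),((-86,89,142),(145,298),1),((-86,89,44),(160,398),1)]),
('side',(300,100),[((-89,78,184),(103,137)),((-89,-78,184),(326,135)),((75,78,184),(106,47)),((75,-78,184),(313,47)),((-75,78,0),(100,352)),((-75,-78,0),(306,354)),((-86,89,142),(69,188),1),((-86,89,44),(70,310),1)])]
best=min((fit(case,0,[.4,-.05,a,.009]) for a in np.arange(0,6.28,.7)),key=lambda r:np.abs(r[1]).sum())
print('case',best[0].round(4),np.degrees(best[0][2]));print(best[1].round(1).tolist())
by={'dish':onz(C['scene'],209,216,.02),'filter':onz(C['scene'],236,256,.025),'blower':onz(C['scene'],280,305,.03)}
print(by)
E
```

```text
door [0.4204 0.3313 3.3954] 194.5440393382033
[[-0.4, -0.5], [-0.3, -0.1], [0.1, -0.4], [-0.2, -0.9], [0.7, -0.8], [-0.6, 1.4], [-0.2, 0.2], [0.2, -0.4], [0.4, 1.1], [-0.1, 1.1], [-1.0, 0.2]]
case [ 0.4922 -0.2276  4.7973  0.0072] 274.8645626165853
[[0.4, -0.7], [0.7, -1.1], [-0.4, 0.7], [0.6, -0.0], [-0.6, 0.3], [-0.7, 0.2], [-0.6, -1.1], [1.1, 0.8], [-0.3, -0.5], [-0.9, 0.7], [-0.9, 0.3], [-0.1, 1.1], [1.1, -0.5], [0.5, -0.4]]
{'dish': array([ 0.77743672, -0.10058777,  0.02      ]), 'filter': array([0.77119316, 0.04364352, 0.025     ]), 'blower': array([0.7448211 , 0.21003542, 0.03      ])}
```

```bash
cat >> h.py <<'E'
from scipy.spatial.transform import Rotation as R
def rel(P,door_yaw=None):
    s=ctrl.get_state();r=R.from_quat(s['tcp_rot']);x=r.as_matrix()[:,0]
    for p in np.atleast_2d(P): print(np.round(r.inv().apply(np.array(p)-s['eef_pos'])*1000).astype(int).tolist(),end=' ')
    if door_yaw is not None:
        d=(door_yaw-90-np.degrees(np.arctan2(x[1],x[0]))+180)%360-180
        print('twist',round(-d,1))
    print(s['time'],s['eef_pos'].round(4),s['contact_force'].round(2),s['opening'].round(3))
def dpt(p,yaw,l): # door local -> world
    a=np.radians(yaw);c,s=np.cos(a),np.sin(a)
    return [p[0]+c*l[0]-s*l[1],p[1]+s*l[0]+c*l[1],l[2]]
E
python3 -c "
from h import *
a=np.array([.286,-.611,.242]);w=[a,[.40,-.51,.30],[.52,-.38,.30],[.58,-.2,.3],[.58,-.02,.3],[.54,.15,.3],[.42,.333,.3]]
w=np.array(w);g=dpt([.4204,.3313],194.54,[0,2,.3]) if 0 else dpt([.4204,.3313],194.54,[0,.002,.22]);w[-1][:2]=g[:2];print(g)
d=np.r_[0,np.cumsum(np.linalg.norm(np.diff(w,axis=0),axis=1))];t=np.linspace(0,d[-1],25)[1:]
rel(np.c_[[np.interp(t,d,w[:,i]) for i in range(3)]].T,194.5)
"
```

```text
[np.float64(0.4209021116750845), np.float64(0.3293640547875149), 0.22]
[41, -12, -17] [82, -24, -33] [123, -36, -50] [165, -51, -59] [207, -68, -59] [250, -85, -59] [292, -103, -59] [328, -129, -59] [360, -162, -58] [391, -196, -58] [423, -229, -58] [449, -266, -58] [468, -307, -58] [488, -349, -58] [507, -390, -58] [522, -433, -58] [531, -478, -58] [540, -523, -58] [550, -568, -58] [548, -613, -57] [541, -658, -57] [534, -704, -57] [528, -749, -57] [521, -794, -57] twist -79.4Traceback (most recent call last):
  File "<string>", line 6, in <module>
    rel(np.c_[[np.interp(t,d,w[:,i]) for i in range(3)]].T,194.5)
    ~~~^^^^^^^^^^^^^^^^^^^^^^^^^^^^^^^^^^^^^^^^^^^^^^^^^^^^^^^^^^
  File "h.py", line 23, in rel
    print(s['time'],s['eef_pos'].round(4),s['contact_force'].round(2),s['opening'].round(3))
                                                                      ^^^^^^^^^^^^^^^^^^
AttributeError: 'float' object has no attribute 'round'
```

step_arm --motion '[{"offset": [0.041, -0.012, -0.017], "twist": 0}, {"offset": [0.082, -0.024, -0.033], "twist": 0}, {"offset": [0.123, -0.036, -0.05], "twist": 0}, {"offset": [0.165, -0.051, -0.059], "twist": 0}, {"offset": [0.207, -0.068, -0.059], "twist": 0}, {"offset": [0.25, -0.085, -0.059], "twist": 0}, {"offset": [0.292, -0.103, -0.059], "twist": 0}, {"offset": [0.328, -0.129, -0.058], "twist": 0}, {"offset": [0.36, -0.162, -0.058], "twist": 0}, {"offset": [0.391, -0.196, -0.058], "twist": 0}, {"offset": [0.423, -0.229, -0.058], "twist": 0}, {"offset": [0.449, -0.266, -0.058], "twist": 0}]' --gripper 0.0854

```text
time: 1.3
eef_pos: [0.5804, -0.1781, 0.2996]
tcp_rot: [0.976, 0.217, -0.0, -0.0]
contact_force: [1.2, -0.5, 0.1]
opening: 1.0
finger_force: 0.0
```

step_arm --motion '[{"offset": [0.019, -0.041, 0], "twist": -7}, {"offset": [0.039, -0.083, 0], "twist": -14}, {"offset": [0.058, -0.124, 0], "twist": -21}, {"offset": [0.073, -0.167, 0], "twist": -28}, {"offset": [0.082, -0.212, 0], "twist": -35}, {"offset": [0.091, -0.257, 0], "twist": -42}, {"offset": [0.101, -0.302, 0], "twist": -49}, {"offset": [0.099, -0.347, 0], "twist": -56}, {"offset": [0.092, -0.392, 0], "twist": -63}, {"offset": [0.085, -0.438, 0], "twist": -70}, {"offset": [0.079, -0.483, 0], "twist": -77}, {"offset": [0.072, -0.528, 0], "twist": -79.4}]'

```text
time: 2.5
eef_pos: [0.4199, 0.3299, 0.2999]
tcp_rot: [0.611, 0.792, -0.0, -0.0]
contact_force: [1.1, 1.3, 0.6]
opening: 1.001
finger_force: 0.0
```

```bash
sed -i "s/s\['opening'\].round(3)/round(float(s['opening']),3)/" h.py; python3 -c "
from h import *
rel([dpt([.4204,.3313],194.54,[0,.002,z]) for z in(.30,.142)],194.54)
im=snap('wrist','w0');c=ctrl.calibration('wrist')
P=[dpt([.4204,.3313],194.54,l) for l in [(-.007,.08,.158),(.007,.08,.158),(.007,-.08,.158),(-.007,-.08,.158),(0,.096,.14)]]
for q in proj(c,P): cv2.circle(im,tuple(int(round(v)) for v in q),2,(0,0,255),-1);print(q.round())
cv2.imwrite('pics/w0m.png',im)"
```

```text
[-1, 1, 0] [-1, 1, 158] twist 0.1
2.5 [0.4199 0.3299 0.2999] [1.11 1.27 0.62] 1.001
[331. 279.]
[315. 279.]
[316.  94.]
[334.  94.]
[323. 285.]
```

View pics/w0m.png

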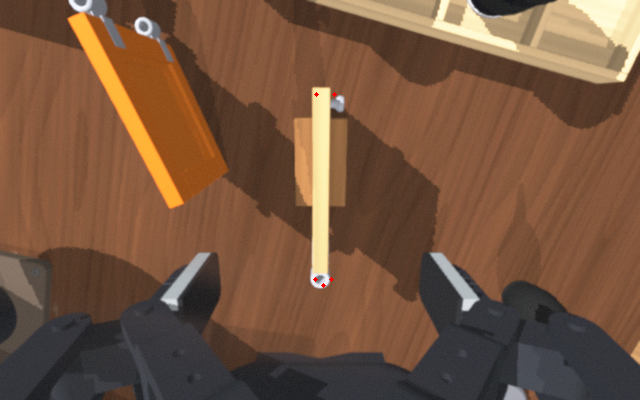

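Wrist view: oak door top edge runs from (321,88) to (321,272), with its socket ring at (320,281). It is about 5 px from the prediction, so I'll refine from this.

```bash
python3 -c "
from h import *
im=cv2.imread('pics/w0.png');c=ctrl.calibration('wrist')
g=im.astype(float)
for v in (100,140,180,220,255): # bright wood extents
    row=g[v,295:350,2]; e=np.diff(row); print(v,295.5+np.argmax(e[:30]),295.5+np.argmin(np.where(np.arange(len(e))>20,e,0)))
col=g[70:110,318:325,2].mean(1);print('free edge',70.5+np.argmax(np.diff(col)))
a=onz(c,321,87.5,.158);b=onz(c,320,281,.140);print(a,b, np.linalg.norm((a-b)[:2]))
d=(b-a)[:2];yaw=np.degrees(np.arctan2(-d[0],d[1]))%360;print(yaw)
print('grip',a[:2]+d/np.linalg.norm(d)*.082, b[:2]-d/np.linalg.norm(d)*.094, 'pred',dpt([.4204,.3313],194.54,[0,.002,.142]))
"
```

```text
100 311.5 329.5
140 311.5 329.5
180 295.5 328.5
220 311.5 328.5
255 311.5 327.5
free edge 86.5
[0.39582484 0.41251103 0.158     ] [0.4407469  0.24166293 0.14      ] 0.17665520971596463
194.73165557507812
grip [0.41667681 0.33320658] [0.41684342 0.33257291] pred [np.float64(0.4209021116750845), np.float64(0.3293640547875149), 0.142]
```

step_arm --motion '[{"offset": [0.003, -0.002, 0.04], "twist": 0}, {"offset": [0.003, -0.002, 0.08], "twist": 0}, {"offset": [0.003, -0.002, 0.12], "twist": 0}, {"offset": [0.003, -0.002, 0.145], "twist": 0}, {"offset": [0.003, -0.002, 0.157], "twist": 0}, {"offset": [0.003, -0.002, 0.157], "twist": 0}]'

```text
time: 3.15
eef_pos: [0.4177, 0.3303, 0.1413]
tcp_rot: [0.612, 0.791, -0.002, -0.001]
contact_force: [-0.6, 0.1, -0.1]
opening: 0.997
finger_force: 0.0
```

step_arm --motion '[{"offset": [0, 0, 0], "twist": 0}, {"offset": [0, 0, 0], "twist": 0}, {"offset": [0, 0, 0], "twist": 0}, {"offset": [0, 0, 0], "twist": 0}, {"offset": [0, 0, 0], "twist": 0}, {"offset": [0, 0, 0], "twist": 0}, {"offset": [0, 0, 0], "twist": 0}, {"offset": [0, 0, 0], "twist": 0}]' --gripper 0.0 --grip_force 50

```text
time: 3.95
eef_pos: [0.4194, 0.3314, 0.1442]
tcp_rot: [0.612, 0.791, 0.001, 0.0]
contact_force: [-0.0, 0.2, 3.2]
opening: 0.149
finger_force: 50.2
```

step_arm --motion '[{"offset": [0, 0, -0.01], "twist": 0}, {"offset": [0, 0, -0.03], "twist": 0}, {"offset": [0, 0, -0.06], "twist": 0}, {"offset": [0, 0, -0.09], "twist": 0}, {"offset": [0, 0, -0.09], "twist": 0}, {"offset": [0, 0, -0.09], "twist": 0}]'

```text
time: 4.55
eef_pos: [0.4182, 0.3308, 0.2324]
tcp_rot: [0.612, 0.791, -0.001, -0.0]
contact_force: [-1.0, -0.4, -2.8]
opening: 0.155
finger_force: 49.4
```

```bash
python3 -c "
from h import *
s=ctrl.get_state();print(s['time'],s['eef_pos'],s['contact_force'],s['wrist_torque'],s['opening'])
im=snap('wrist','w1');a=snap('scene','s1');b=snap('side','d1')
cv2.imwrite('pics/m1.png',np.vstack([cv2.resize(im[40:400,200:440],(400,600)) if 0 else np.hstack([cv2.resize(im[100:300,240:400],None,fx=2.5,fy=2.5),cv2.resize(a[180:320,370:470],None,fx=3.57,fy=3.57)[:500]])]))
"
```

```text
4.55 [0.41817684 0.33076023 0.23240888] [-1.03763936 -0.43825469 -2.77452089] [-0.04323496  0.05290666 -0.00836124] 0.15496892827882686
```

View pics/m1.png

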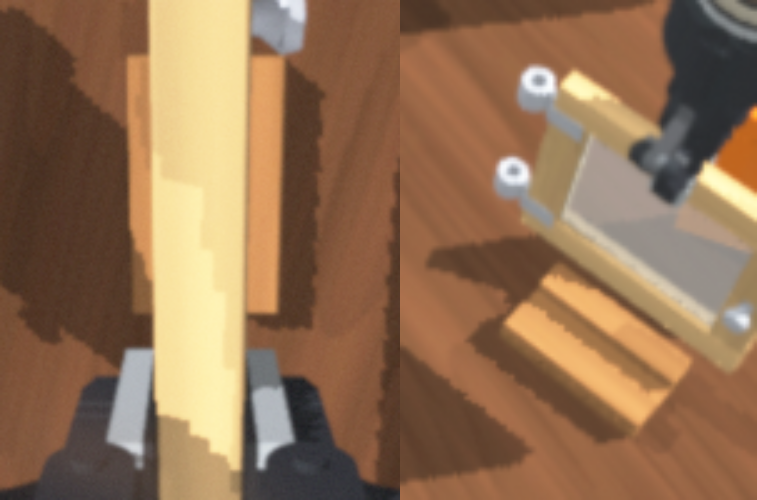

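Door held square. Sockets in the scene picture are at about (408.7,202.4) and (401.7,228.2). I'll work out the socket relative to the TCP, then plan the approach.

```bash
python3 -c "
from h import *
from fit import *
c=C['scene'];t=np.array([.4182,.3308,.2324]);r=R.from_quat([0.612,0.791,-0.001,0])
for u,v,z in((408.5,202.3,.2281),(401.5,228.1,.1301)):
    p=onz(c,u,v,z);print(p.round(4),r.inv().apply(p-t).round(4))
b=cv2.imread('pics/d1.png');print(proj(C['side'],[[.4434,.2375,.228],[.4434,.2375,.13]]),proj(c,[[.4434,.2375,.228],[.4434,.2375,.13]]))
pin=dpt([.4922,-.2276],274.86,[-.086,.0962,0]);print('pin',pin)
# door target: yaw 184.86, socket at case x -86-? approach: front by 80mm (case -x), then in
for back in (.10,.0):
  ax=dpt([.4922,-.2276],274.86,[-.086-back,.0962,0]);o=dpt(ax,184.86,[0,-.096+.002,.0]);o[2]=.2324;rel([o],184.86)
"
```

```text
[0.4424 0.2387 0.2281] [-0.0952  0.0003  0.0044]
[0.4428 0.2397 0.1301] [-0.0943  0.0011  0.1024]
[[367.32831764 193.76233   ]
 [363.72615033 234.7769171 ]] [[407.72891535 202.13941136]
 [400.67523195 227.55219003]]
pin [np.float64(0.5807680970547915), np.float64(-0.1337590058444976), 0]
[-299, 75, -2] twist 9.6
4.7 [0.4173 0.3303 0.2304] [ 0.71 -0.13 -3.68] 0.155
[-398, 58, -2] twist 9.6
4.7 [0.4173 0.3303 0.2304] [ 0.71 -0.13 -3.68] 0.155
```

step_arm --motion '[{"offset": [-0.015, 0.004, 0], "twist": 0}, {"offset": [-0.045, 0.011, 0], "twist": 1}, {"offset": [-0.08, 0.02, 0], "twist": 2}, {"offset": [-0.12, 0.03, 0], "twist": 3.5}, {"offset": [-0.16, 0.04, 0], "twist": 5}, {"offset": [-0.2, 0.05, 0], "twist": 6.5}, {"offset": [-0.24, 0.06, 0], "twist": 8}, {"offset": [-0.27, 0.068, 0.015], "twist": 9}, {"offset": [-0.29, 0.073, 0.03], "twist": 9.6}, {"offset": [-0.299, 0.075, 0.045], "twist": 9.6}, {"offset": [-0.299, 0.075, 0.05], "twist": 9.6}, {"offset": [-0.299, 0.075, 0.05], "twist": 9.6}]'

```text
time: 5.9
eef_pos: [0.5647, 0.0607, 0.1813]
tcp_rot: [0.676, 0.737, -0.001, -0.002]
contact_force: [0.1, 0.4, -3.3]
opening: 0.154
finger_force: 49.4
```

```bash
python3 -c "
from h import *
s=ctrl.get_state();print(s['time'],s['eef_pos'],s['tcp_rot'],s['contact_force'],s['wrist_torque'])
a=snap('scene','s2');b=snap('side','d2')
cv2.imwrite('pics/m2.png',np.hstack([cv2.resize(a[90:210,230:330],None,fx=4,fy=4,interpolation=2),cv2.resize(b[110:230,280:380],None,fx=4,fy=4,interpolation=2)]))
"
```

```text
5.9 [0.56473836 0.06073799 0.1813422 ] [ 0.6763076   0.73661617 -0.00114429 -0.00182975] [ 0.09350819  0.43688516 -3.30774569] [ 0.03591572 -0.01348243 -0.07205243]
```

View pics/m2.png

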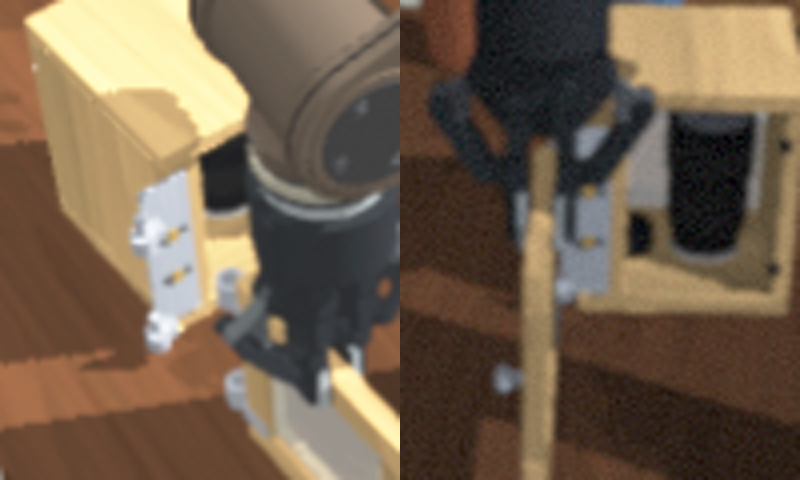

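The scene crop shows pins at about (143,235) and (160,332), with the sockets in front at (230,278) and (237,382). Tool x is now case −x and tool y is case +y. Vision says the pins are 100 mm inward. I'll go to 80 mm with the mouths just below tip height, then feel from the front.

step_arm --motion '[{"offset": [-0.01, 0, 0], "twist": 0}, {"offset": [-0.03, -0.001, 0], "twist": 0}, {"offset": [-0.05, -0.001, 0.005], "twist": 0}, {"offset": [-0.065, -0.001, 0.012], "twist": 0}, {"offset": [-0.074, -0.001, 0.018], "twist": 0}, {"offset": [-0.079, -0.001, 0.021], "twist": 0}, {"offset": [-0.08, -0.001, 0.021], "twist": 0}, {"offset": [-0.08, -0.001, 0.021], "twist": 0}, {"offset": [-0.08, -0.001, 0.021], "twist": 0}, {"offset": [-0.08, -0.001, 0.021], "twist": 0}]'

```text
time: 7.0
eef_pos: [0.5721, -0.019, 0.1627]
tcp_rot: [0.676, 0.737, 0.0, 0.0]
contact_force: [-0.2, -0.4, -2.2]
opening: 0.153
finger_force: 49.3
```

step_arm --motion '[{"offset": [-0.0005, 0, 0], "twist": 0}, {"offset": [-0.001, 0, 0], "twist": 0}, {"offset": [-0.0015, 0, 0], "twist": 0}, {"offset": [-0.002, 0, 0], "twist": 0}, {"offset": [-0.0025, 0, 0], "twist": 0}, {"offset": [-0.003, 0, 0], "twist": 0}]'

```text
time: 7.6
eef_pos: [0.5722, -0.0225, 0.1623]
tcp_rot: [0.676, 0.737, 0.0, -0.0]
contact_force: [-0.2, -0.7, -2.9]
opening: 0.156
finger_force: 49.3
```

step_arm --motion '[{"offset": [-0.0005, 0, 0], "twist": 0}, {"offset": [-0.001, 0, 0], "twist": 0}, {"offset": [-0.0015, 0, 0], "twist": 0}, {"offset": [-0.002, 0, 0], "twist": 0}, {"offset": [-0.002, 0, 0], "twist": 0}]'

```text
time: 8.1
eef_pos: [0.5724, -0.0245, 0.1623]
tcp_rot: [0.676, 0.737, 0.0, 0.0]
contact_force: [0.1, -1.0, -2.1]
opening: 0.148
finger_force: 49.3
```

step_arm --motion '[{"offset": [0, 0, 0.002], "twist": 0}, {"offset": [-0.0005, 0, 0.004], "twist": 0}, {"offset": [-0.001, 0, 0.004], "twist": 0}, {"offset": [-0.0015, 0, 0.004], "twist": 0}, {"offset": [-0.0015, 0, 0.004], "twist": 0}]'

```text
time: 8.6
eef_pos: [0.5726, -0.026, 0.1583]
tcp_rot: [0.676, 0.737, 0.0, 0.0]
contact_force: [0.5, 0.5, -3.0]
opening: 0.155
finger_force: 49.3
```

step_arm --motion '[{"offset": [-0.0005, 0, 0], "twist": 0}, {"offset": [-0.001, 0, 0], "twist": 0}, {"offset": [-0.0015, 0, 0], "twist": 0}, {"offset": [-0.0015, 0, 0], "twist": 0}]'

```text
time: 9.0
eef_pos: [0.5727, -0.0275, 0.1584]
tcp_rot: [0.676, 0.737, 0.0, 0.0]
contact_force: [-0.7, 0.0, -2.1]
opening: 0.157
finger_force: 49.3
```

step_arm --motion '[{"offset": [-0.0005, 0, 0], "twist": 0}, {"offset": [-0.001, 0, 0], "twist": 0}, {"offset": [-0.0015, 0, 0], "twist": 0}, {"offset": [-0.0015, 0, 0], "twist": 0}]'

```text
time: 9.4
eef_pos: [0.5727, -0.0284, 0.1584]
tcp_rot: [0.676, 0.737, 0.0, -0.0]
contact_force: [0.0, 2.6, -2.0]
opening: 0.148
finger_force: 49.4
```

step_arm --motion '[{"offset": [-0.0005, 0, 0], "twist": 0}, {"offset": [-0.001, 0, 0], "twist": 0}, {"offset": [-0.001, 0, 0], "twist": 0}]'

```text
time: 9.7
eef_pos: [0.5728, -0.0286, 0.1585]
tcp_rot: [0.676, 0.737, 0.001, -0.001]
contact_force: [-0.6, 5.6, -1.2]
opening: 0.151
finger_force: 49.6
```

Front contact felt at TCP y ≈ −0.0283. Now going round to the outer side to feel the pins in y.

step_arm --motion '[{"offset": [0.006, 0, 0], "twist": 0}, {"offset": [0.012, 0.002, 0], "twist": 0}, {"offset": [0.012, 0.01, 0], "twist": 0}, {"offset": [0.01, 0.018, 0], "twist": 0}, {"offset": [0.005, 0.02, 0], "twist": 0}, {"offset": [-0.003, 0.02, 0], "twist": 0}, {"offset": [-0.009, 0.02, 0], "twist": 0}, {"offset": [-0.0117, 0.02, 0], "twist": 0}, {"offset": [-0.0117, 0.02, 0], "twist": 0}, {"offset": [-0.0117, 0.02, 0], "twist": 0}]'

```text
time: 10.7
eef_pos: [0.5936, -0.04, 0.1583]
tcp_rot: [0.677, 0.736, 0.0, -0.0]
contact_force: [-0.4, 0.2, -2.7]
opening: 0.152
finger_force: 49.4
```

step_arm --motion '[{"offset": [0, -0.0005, 0], "twist": 0}, {"offset": [0, -0.001, 0], "twist": 0}, {"offset": [0, -0.0015, 0], "twist": 0}, {"offset": [0, -0.002, 0], "twist": 0}, {"offset": [0, -0.002, 0], "twist": 0}]'

```text
time: 11.2
eef_pos: [0.5917, -0.04, 0.1583]
tcp_rot: [0.676, 0.737, 0.0, -0.0]
contact_force: [-0.3, 0.1, -2.8]
opening: 0.155
finger_force: 49.4
```

step_arm --motion '[{"offset": [0, -0.0005, 0], "twist": 0}, {"offset": [0, -0.001, 0], "twist": 0}, {"offset": [0, -0.0015, 0], "twist": 0}, {"offset": [0, -0.002, 0], "twist": 0}, {"offset": [0, -0.002, 0], "twist": 0}]'

```text
time: 11.7
eef_pos: [0.5897, -0.0402, 0.1583]
tcp_rot: [0.676, 0.737, -0.0, -0.0]
contact_force: [-0.1, -0.1, -2.8]
opening: 0.154
finger_force: 49.4
```

step_arm --motion '[{"offset": [0, -0.0005, 0], "twist": 0}, {"offset": [0, -0.001, 0], "twist": 0}, {"offset": [0, -0.0015, 0], "twist": 0}, {"offset": [0, -0.0015, 0], "twist": 0}]'

```text
time: 12.1
eef_pos: [0.5882, -0.0403, 0.1583]
tcp_rot: [0.676, 0.737, -0.0, -0.0]
contact_force: [0.3, 0.0, -2.3]
opening: 0.15
finger_force: 49.4
```

step_arm --motion '[{"offset": [0, -0.0005, 0], "twist": 0}, {"offset": [0, -0.001, 0], "twist": 0}, {"offset": [0, -0.0015, 0], "twist": 0}, {"offset": [0, -0.0015, 0], "twist": 0}]'

```text
time: 12.5
eef_pos: [0.5868, -0.0405, 0.1583]
tcp_rot: [0.676, 0.737, 0.0, 0.0]
contact_force: [0.2, 0.2, -3.3]
opening: 0.154
finger_force: 49.4
```

step_arm --motion '[{"offset": [0, -0.0005, 0], "twist": 0}, {"offset": [0, -0.001, 0], "twist": 0}, {"offset": [0, -0.0015, 0], "twist": 0}, {"offset": [0, -0.0015, 0], "twist": 0}]'

```text
time: 12.9
eef_pos: [0.5859, -0.0405, 0.1586]
tcp_rot: [0.676, 0.737, 0.001, 0.001]
contact_force: [2.7, -0.2, -4.1]
opening: 0.153
finger_force: 49.3
```

Pin contact on the side is at TCP x ≈ 0.5863, so the aligned TCP is about (0.5729, −0.0419), within 2 mm of vision. Raising and going over the pins.

step_arm --motion '[{"offset": [0, 0.004, 0], "twist": 0}, {"offset": [0, 0.004, -0.008], "twist": 0}, {"offset": [0, 0.004, -0.016], "twist": 0}, {"offset": [0, 0.002, -0.016], "twist": 0}, {"offset": [0, -0.006, -0.016], "twist": 0}, {"offset": [0, -0.0125, -0.016], "twist": 0}, {"offset": [0, -0.0125, -0.016], "twist": 0}, {"offset": [0, -0.0125, -0.016], "twist": 0}, {"offset": [0, -0.0125, -0.016], "twist": 0}]'

```text
time: 13.8
eef_pos: [0.5728, -0.0417, 0.1743]
tcp_rot: [0.676, 0.737, 0.0, 0.0]
contact_force: [-0.8, 0.5, -3.3]
opening: 0.151
finger_force: 49.3
```

```bash
python3 -c "
from h import *
rel([.5729,-.0419,.167],184.86);s=ctrl.get_state();print(s['tcp_rot'],s['wrist_torque'])"
```

```text
[0, 0, 7] twist 0.0
13.8 [ 0.5728 -0.0417  0.1743] [-0.84  0.52 -3.31] 0.151
[6.76360033e-01 7.36571181e-01 3.17376654e-05 2.16486756e-05] [0.01633594 0.0128202  0.04303735]
```

step_arm --motion '[{"offset": [0, 0, 0.002], "twist": 0}, {"offset": [0, 0, 0.004], "twist": 0}, {"offset": [0, 0, 0.006], "twist": 0}, {"offset": [0, 0, 0.007], "twist": 0}, {"offset": [0, 0, 0.008], "twist": 0}, {"offset": [0, 0, 0.008], "twist": 0}]'

```text
time: 14.4
eef_pos: [0.5728, -0.0416, 0.1661]
tcp_rot: [0.676, 0.737, -0.0, -0.0]
contact_force: [-0.9, -0.5, -2.7]
opening: 0.153
finger_force: 49.4
```

step_arm --motion '[{"offset": [0, 0, 0.0005], "twist": 0}, {"offset": [0, 0, 0.001], "twist": 0}, {"offset": [0, 0, 0.0015], "twist": 0}, {"offset": [0, 0, 0.002], "twist": 0}, {"offset": [0, 0, 0.002], "twist": 0}]'

```text
time: 14.9
eef_pos: [0.5728, -0.0416, 0.1642]
tcp_rot: [0.676, 0.737, -0.0, -0.0]
contact_force: [0.0, 0.2, -2.7]
opening: 0.154
finger_force: 49.4
```

step_arm --motion '[{"offset": [0, 0, 0.0005], "twist": 0}, {"offset": [0, 0, 0.001], "twist": 0}, {"offset": [0, 0, 0.0015], "twist": 0}, {"offset": [0, 0, 0.0015], "twist": 0}]'

```text
time: 15.3
eef_pos: [0.5728, -0.0416, 0.1627]
tcp_rot: [0.676, 0.737, -0.0, -0.0]
contact_force: [-0.1, -0.2, -3.3]
opening: 0.152
finger_force: 49.4
```

step_arm --motion '[{"offset": [0, 0, 0.0005], "twist": 0}, {"offset": [0, 0, 0.001], "twist": 0}, {"offset": [0, 0, 0.0015], "twist": 0}, {"offset": [0, 0, 0.002], "twist": 0}, {"offset": [0, 0, 0.002], "twist": 0}]'

```text
time: 15.8
eef_pos: [0.5728, -0.0416, 0.1607]
tcp_rot: [0.676, 0.737, -0.0, -0.0]
contact_force: [-0.2, -0.0, -2.3]
opening: 0.153
finger_force: 49.4
```

step_arm --motion '[{"offset": [0, 0, 0.0005], "twist": 0}, {"offset": [0, 0, 0.001], "twist": 0}, {"offset": [0, 0, 0.0015], "twist": 0}, {"offset": [0, 0, 0.002], "twist": 0}, {"offset": [0, 0, 0.002], "twist": 0}]'

```text
time: 16.3
eef_pos: [0.5728, -0.0416, 0.1587]
tcp_rot: [0.676, 0.737, -0.0, -0.0]
contact_force: [-1.4, -0.7, -3.1]
opening: 0.151
finger_force: 49.4
```

step_arm --motion '[{"offset": [0, 0, 0.0005], "twist": 0}, {"offset": [0, 0, 0.001], "twist": 0}, {"offset": [0, 0, 0.0015], "twist": 0}, {"offset": [0, 0, 0.002], "twist": 0}, {"offset": [0, 0, 0.002], "twist": 0}]'

```text
time: 16.8
eef_pos: [0.5728, -0.0416, 0.1567]
tcp_rot: [0.676, 0.737, -0.0, -0.0]
contact_force: [0.1, 0.1, -3.6]
opening: 0.154
finger_force: 49.4
```

We're below the height where the side contacts occurred and there is no force: the pins are inside the sockets. Continuing down to the shoulders.

step_arm --motion '[{"offset": [0, 0, 0.001], "twist": 0}, {"offset": [0, 0, 0.002], "twist": 0}, {"offset": [0, 0, 0.003], "twist": 0}, {"offset": [0, 0, 0.004], "twist": 0}, {"offset": [0, 0, 0.004], "twist": 0}]'

```text
time: 17.3
eef_pos: [0.5727, -0.0416, 0.1525]
tcp_rot: [0.676, 0.737, -0.0, -0.0]
contact_force: [-0.4, 0.2, -3.3]
opening: 0.15
finger_force: 49.4
```

step_arm --motion '[{"offset": [0, 0, 0.0005], "twist": 0}, {"offset": [0, 0, 0.001], "twist": 0}, {"offset": [0, 0, 0.0015], "twist": 0}, {"offset": [0, 0, 0.0015], "twist": 0}]'

```text
time: 17.7
eef_pos: [0.5728, -0.0417, 0.1513]
tcp_rot: [0.676, 0.737, -0.0, -0.0]
contact_force: [-0.6, 1.3, -2.9]
opening: 0.152
finger_force: 49.4
```

step_arm --motion '[{"offset": [0, 0, 0.0005], "twist": 0}, {"offset": [0, 0, 0.001], "twist": 0}, {"offset": [0, 0, 0.0015], "twist": 0}, {"offset": [0, 0, 0.0015], "twist": 0}]'

```text
time: 18.1
eef_pos: [0.573, -0.0416, 0.1501]
tcp_rot: [0.676, 0.737, 0.0, 0.0]
contact_force: [-0.2, 0.1, -1.2]
opening: 0.15
finger_force: 49.5
```

step_arm --motion '[{"offset": [0, 0, 0.0005], "twist": 0}, {"offset": [0, 0, 0.001], "twist": 0}, {"offset": [0, 0, 0.001], "twist": 0}]'

```text
time: 18.4
eef_pos: [0.5732, -0.0415, 0.1497]
tcp_rot: [0.676, 0.737, 0.0, 0.0]
contact_force: [-2.0, 1.8, 2.9]
opening: 0.151
finger_force: 50.2
```

```bash
python3 -c "
from h import *
rel([.5729,-.0419,.15],184.86)
a=snap('scene','s3');b=snap('side','d3')
cv2.imwrite('pics/m3.png',np.hstack([cv2.resize(a[80:200,230:330],None,fx=4,fy=4,interpolation=2),cv2.resize(b[110:230,280:380],None,fx=4,fy=4,interpolation=2)]))
"
```

```text
[0, 0, 0] twist 0.0
18.4 [ 0.5732 -0.0415  0.1497] [-1.95  1.79  2.88] 0.151
```

View pics/m3.png

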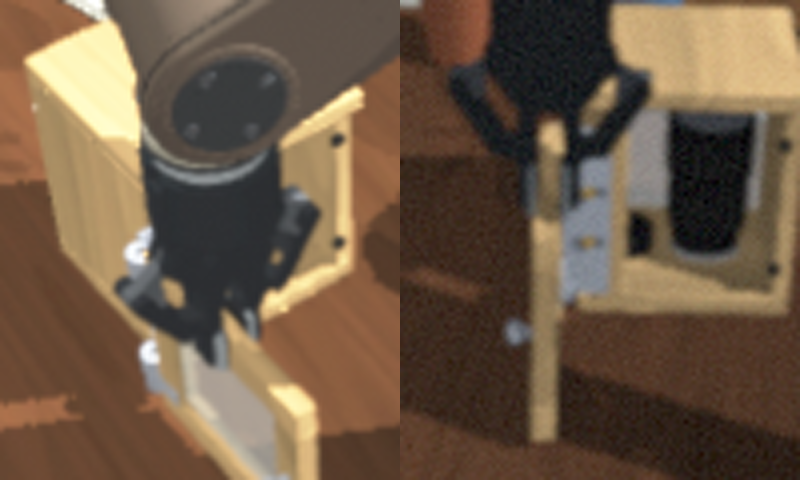

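Both crops show the sockets seated on the knuckles with the leaf upright: scene low socket at (150,360), high at (140,250). Wrist force went from −2.9 to +2.9 N at the expected height. Releasing and lifting clear.

step_arm --motion '[{"offset": [0, 0, -0.001], "twist": 0}, {"offset": [0, 0, -0.001], "twist": 0}, {"offset": [0, 0, -0.001], "twist": 0}, {"offset": [0, 0, -0.001], "twist": 0}, {"offset": [0, 0, -0.001], "twist": 0}, {"offset": [0, 0, -0.01], "twist": 0}, {"offset": [0, 0, -0.03], "twist": 0}, {"offset": [0, 0, -0.055], "twist": 0}, {"offset": [0, 0, -0.055], "twist": 0}]' --gripper 0.05

```text
time: 19.4
eef_pos: [0.5754, -0.0422, 0.2089]
tcp_rot: [0.676, 0.737, 0.002, 0.004]
contact_force: [0.8, -0.3, 0.9]
opening: 0.585
finger_force: 0.0
```

step_arm --motion '[{"offset": [0.015, 0.012, 0], "twist": 0}, {"offset": [0.015, 0.03, 0], "twist": 0}, {"offset": [0.015, 0.035, 0], "twist": 0}, {"offset": [0.015, 0.035, 0], "twist": 0}, {"offset": [0.015, 0.035, 0], "twist": 0}, {"offset": [0.015, 0.035, 0], "twist": 0}]' --gripper 0.0

```text
time: 20.0
eef_pos: [0.6058, -0.0239, 0.2035]
tcp_rot: [0.676, 0.736, -0.0, -0.0]
contact_force: [0.4, 0.3, 0.4]
opening: -0.001
finger_force: 0.0
```

```bash
python3 -c "
from h import *
rel([.5729,-.0419,.15],184.86)
a=snap('scene','s4');b=snap('side','d4');w=snap('wrist','w4')
cv2.imwrite('pics/m4.png',np.vstack([np.hstack([cv2.resize(a[80:200,230:330],None,fx=3,fy=3,interpolation=2),cv2.resize(b[110:230,280:380],None,fx=3,fy=3,interpolation=2)]),cv2.resize(w,(600,375))[135:]]))
"
```

```text
[-15, -34, 54] twist 0.0
20.0 [ 0.6058 -0.0239  0.2035] [0.36 0.35 0.43] -0.001
```

View pics/m4.png

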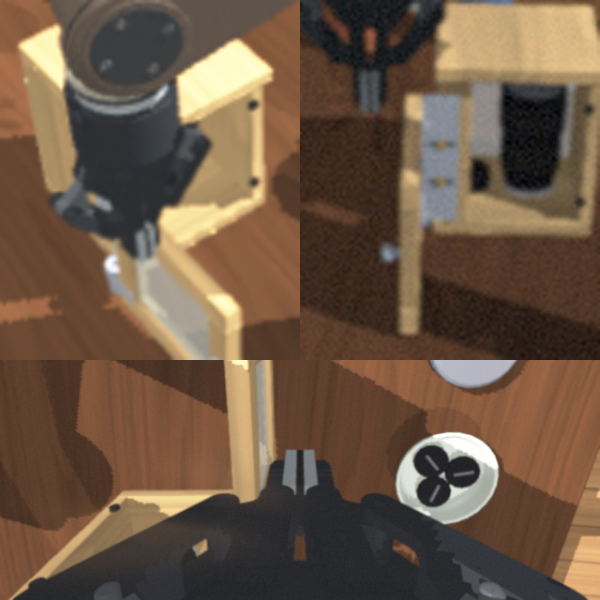

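The door hangs open on its own, with the closed fingers beside its outer face. Lowering beside the top rail, then pushing along the arc.

```bash
python3 -c "
import numpy as np
r=.110
for hu,hw in((.011,.0145),):
  for th in (0,15,25,35,45,55,65,75,80,85,90):
    t=np.radians(th);c=np.array([r*np.cos(t)+.007*np.sin(t),-r*np.sin(t)+.007*np.cos(t)])+[hu,hw]
    print(th,(c*1000).round(1),'off',((c-[.1095,.0345])*1000).round(1))
"
```

```text
0 [121.   21.5] off [ 11.5 -13. ]
15 [119.1  -7.2] off [  9.6 -41.7]
25 [113.7 -25.6] off [  4.2 -60.1]
35 [105.1 -42.9] off [ -4.4 -77.4]
45 [ 93.7 -58.3] off [-15.8 -92.8]
55 [ 79.8 -71.6] off [ -29.7 -106.1]
65 [ 63.8 -82.2] off [ -45.7 -116.7]
75 [ 46.2 -89.9] off [ -63.3 -124.4]
80 [ 37.  -92.6] off [ -72.5 -127.1]
85 [ 27.6 -94.5] off [ -81.9 -129. ]
90 [ 18.  -95.5] off [ -91.5 -130. ]
```

step_arm --motion '[{"offset": [0.01, 0.002, 0.02], "twist": 0}, {"offset": [0.012, 0.002, 0.04], "twist": 0}, {"offset": [0.012, 0.002, 0.053], "twist": 0}, {"offset": [0.012, 0, 0.053], "twist": 0}, {"offset": [0.012, 0, 0.053], "twist": 0}]'

```text
time: 20.65
eef_pos: [0.6053, -0.012, 0.151]
tcp_rot: [0.676, 0.737, -0.0, -0.0]
contact_force: [0.5, -0.1, -0.1]
opening: 0.004
finger_force: 0.0
```

step_arm --motion '[{"offset": [0, -0.006, 0], "twist": 0}, {"offset": [0, -0.011, 0], "twist": 0}, {"offset": [0, -0.015, 0], "twist": 0}, {"offset": [0, -0.02, 0], "twist": 0}, {"offset": [-0.001, -0.025, 0], "twist": 0}, {"offset": [-0.001, -0.03, 0], "twist": 0}, {"offset": [-0.002, -0.036, 0], "twist": 0}, {"offset": [-0.003, -0.042, 0], "twist": 0}, {"offset": [-0.004, -0.048, 0], "twist": 0}, {"offset": [-0.006, -0.054, 0], "twist": 0}, {"offset": [-0.008, -0.06, 0], "twist": 0}]'

```text
time: 21.75
eef_pos: [0.5458, -0.025, 0.1508]
tcp_rot: [0.676, 0.737, -0.0, -0.0]
contact_force: [0.4, -0.4, -0.2]
opening: 0.001
finger_force: 0.1
```

step_arm --motion '[{"offset": [-0.003, -0.006, 0], "twist": 0}, {"offset": [-0.006, -0.012, 0], "twist": 0}, {"offset": [-0.009, -0.017, 0], "twist": 0}, {"offset": [-0.013, -0.023, 0], "twist": 0}, {"offset": [-0.017, -0.028, 0], "twist": 0}, {"offset": [-0.02, -0.033, 0], "twist": 0}, {"offset": [-0.025, -0.038, 0], "twist": 0}, {"offset": [-0.029, -0.042, 0], "twist": 0}, {"offset": [-0.034, -0.046, 0], "twist": 0}]'

```text
time: 22.65
eef_pos: [0.5031, -0.063, 0.1508]
tcp_rot: [0.676, 0.737, 0.0, -0.0]
contact_force: [0.0, -0.3, 0.4]
opening: -0.004
finger_force: 0.1
```

step_arm --motion '[{"offset": [-0.005, -0.004, 0], "twist": 0}, {"offset": [-0.01, -0.008, 0], "twist": 0}, {"offset": [-0.016, -0.011, 0], "twist": 0}, {"offset": [-0.021, -0.014, 0], "twist": 0}, {"offset": [-0.026, -0.016, 0], "twist": 0}, {"offset": [-0.031, -0.018, 0], "twist": 0}, {"offset": [-0.036, -0.019, 0], "twist": 0}, {"offset": [-0.04, -0.02, 0], "twist": 0}, {"offset": [-0.044, -0.021, 0], "twist": 0}, {"offset": [-0.047, -0.022, 0], "twist": 0}, {"offset": [-0.049, -0.022, 0], "twist": 0}]'

```text
time: 23.75
eef_pos: [0.4856, -0.1136, 0.1508]
tcp_rot: [0.676, 0.737, -0.0, -0.0]
contact_force: [-0.2, -0.3, -0.2]
opening: -0.002
finger_force: 0.2
```

step_arm --motion '[{"offset": [-0.001, 0, 0], "twist": 0}, {"offset": [-0.002, 0, 0], "twist": 0}, {"offset": [-0.003, 0, 0], "twist": 0}, {"offset": [-0.004, 0, 0], "twist": 0}, {"offset": [-0.005, 0, 0], "twist": 0}, {"offset": [-0.005, 0, 0], "twist": 0}]'

```text
time: 24.35
eef_pos: [0.4861, -0.1184, 0.1508]
tcp_rot: [0.676, 0.737, 0.0, 0.0]
contact_force: [-0.2, -0.1, 0.4]
opening: -0.002
finger_force: 0.1
```

step_arm --motion '[{"offset": [-0.001, 0, 0], "twist": 0}, {"offset": [-0.002, 0, 0], "twist": 0}, {"offset": [-0.003, 0, 0], "twist": 0}, {"offset": [-0.004, 0, 0], "twist": 0}, {"offset": [-0.004, 0, 0], "twist": 0}]'

```text
time: 24.85
eef_pos: [0.4865, -0.1225, 0.1508]
tcp_rot: [0.676, 0.737, -0.0, 0.0]
contact_force: [-0.8, 0.4, -0.5]
opening: 0.001
finger_force: 0.1
```

step_arm --motion '[{"offset": [-0.001, 0, 0], "twist": 0}, {"offset": [-0.002, 0, 0], "twist": 0}, {"offset": [-0.0025, 0, 0], "twist": 0}, {"offset": [-0.0025, 0, 0], "twist": 0}]'

```text
time: 25.25
eef_pos: [0.4866, -0.1249, 0.1508]
tcp_rot: [0.676, 0.737, 0.0, 0.0]
contact_force: [0.3, 0.5, 0.5]
opening: -0.002
finger_force: 0.1
```

step_arm --motion '[{"offset": [-0.0005, 0, 0], "twist": 0}, {"offset": [-0.001, 0, 0], "twist": 0}, {"offset": [-0.0015, 0, 0], "twist": 0}, {"offset": [-0.0015, 0, 0], "twist": 0}]'

```text
time: 25.65
eef_pos: [0.4868, -0.1264, 0.1508]
tcp_rot: [0.676, 0.737, 0.0, 0.0]
contact_force: [-0.9, 0.4, -0.4]
opening: -0.002
finger_force: 0.1
```

```bash
python3 -c "
from h import *
rel([.5729,-.0419,.15],184.86)
a=snap('scene','s5');b=snap('side','d5');w=snap('wrist','w5')
cv2.imwrite('pics/m5.png',np.vstack([np.hstack([cv2.resize(a[80:200,230:330],None,fx=3,fy=3,interpolation=2),cv2.resize(b[90:210,280:380],None,fx=3,fy=3,interpolation=2)]),cv2.resize(w,(600,375))[135:]]))
"
```

```text
[77, 93, 1] twist 0.0
25.65 [ 0.4868 -0.1264  0.1508] [-0.85  0.42 -0.35] -0.002
```

View pics/m5.png

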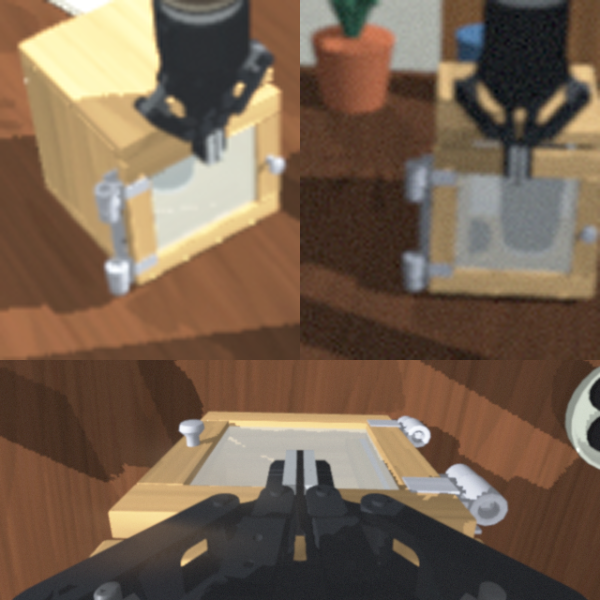

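The door has followed and is almost shut: the knob is at the right, and the sockets sit on the pins. Pressing gently until the bumpers answer.

step_arm --motion '[{"offset": [-0.0005, 0, 0], "twist": 0}, {"offset": [-0.001, 0, 0], "twist": 0}, {"offset": [-0.0015, 0, 0], "twist": 0}, {"offset": [-0.0015, 0, 0], "twist": 0}]'

```text
time: 26.2
eef_pos: [0.4869, -0.1279, 0.1508]
tcp_rot: [0.676, 0.737, -0.0, 0.0]
contact_force: [-0.8, -0.0, -0.0]
opening: 0.003
finger_force: 0.1
```

step_arm --motion '[{"offset": [-0.0005, 0, 0], "twist": 0}, {"offset": [-0.001, 0, 0], "twist": 0}, {"offset": [-0.0015, 0, 0], "twist": 0}, {"offset": [-0.0015, 0, 0], "twist": 0}]'

```text
time: 26.6
eef_pos: [0.4869, -0.1284, 0.1508]
tcp_rot: [0.676, 0.736, 0.001, -0.001]
contact_force: [0.1, 5.0, 1.9]
opening: 0.0
finger_force: 2.7
```

Bumper or roof answered with 5 N. Backing off, then checking the closing angle numerically from the knob's position.

step_arm --motion '[{"offset": [0.003, 0, 0], "twist": 0}, {"offset": [0.015, 0, 0], "twist": 0}, {"offset": [0.04, 0, -0.01], "twist": 0}, {"offset": [0.06, 0, -0.03], "twist": 0}, {"offset": [0.08, 0, -0.05], "twist": 0}, {"offset": [0.08, 0, -0.05], "twist": 0}]'

```text
time: 27.2
eef_pos: [0.4816, -0.0483, 0.2039]
tcp_rot: [0.675, 0.738, 0.001, 0.003]
contact_force: [0.9, -2.1, -0.4]
opening: -0.001
finger_force: 0.0
```

```bash
cat > chk.py <<'E'
from fit import *
import sys
t=sys.argv[1]
C['wrist']=None
I={n:snap(n,n+t) for n in('scene','side')}
C['wrist']=ctrl.calibration('wrist');I['wrist']=snap('wrist','wrist'+t)
pin=dpt([.4922,-.2276],274.86,[-.086,.0962,0])
G={n:cv2.GaussianBlur(cv2.cvtColor(i,cv2.COLOR_BGR2LAB).astype(np.float32),(0,0),.8) for n,i in I.items()}
# knob: sample low-saturation bright pixels centroid near projection
for n in G:
    for th in (80,85,90):
        yaw=184.86+th; o=dpt(pin,yaw,[0,-.096,0])
        k=dpt(o,yaw,[-.02,-.068,.089]); q=proj(C[n],k)[0]; print(n,th,q.round(1))
    x,y=int(q[0]),int(q[1]); h=14
    if not(20<x<620 and 20<y<380): continue
    p=I[n][y-h:y+h,x-h:x+h].astype(int); m=((p[...,2]-p[...,0])<25)&(p.mean(2)>110)
    nn,l,st,ce=cv2.connectedComponentsWithStats(m.astype(np.uint8))
    for i in range(1,nn):
        if st[i,4]>=6: print('  blob',st[i,4],(ce[i]+[x-h,y-h]).round(1))
E
python3 chk.py 6
```

```text
scene 80 [326.6 141.8]
scene 85 [324.4 138.2]
scene 90 [321.9 134.8]
  blob 30 [322.  132.2]
  blob 114 [309.7 138.5]
  blob 27 [318.  133.3]
side 80 [374.7 172.7]
side 85 [375.6 170.3]
side 90 [376.  167.9]
  blob 256 [366.3 165.3]
  blob 27 [375.9 167.5]
wrist 80 [236.5 251.6]
wrist 85 [233.1 267.7]
wrist 90 [231.4 283.6]
  blob 133 [231.4 284.1]
```

All three cameras put the knob at 90°, so the door is shut. A short wait to check that it stays there at rest.

step_arm --motion '[{"offset": [0, 0, 0], "twist": 0}, {"offset": [0, 0, 0], "twist": 0}, {"offset": [0, 0, 0], "twist": 0}, {"offset": [0, 0, 0], "twist": 0}, {"offset": [0, 0, 0], "twist": 0}, {"offset": [0, 0, 0], "twist": 0}, {"offset": [0, 0, 0], "twist": 0}, {"offset": [0, 0, 0], "twist": 0}, {"offset": [0, 0, 0], "twist": 0}, {"offset": [0, 0, 0], "twist": 0}]'

```text
time: 28.35
eef_pos: [0.4802, -0.0495, 0.2009]
tcp_rot: [0.676, 0.737, 0.0, 0.0]
contact_force: [0.6, -0.3, 0.4]
opening: 0.002
finger_force: 0.0
```

```bash
python3 chk.py 7
```

```text
scene 80 [326.6 141.8]
scene 85 [324.4 138.2]
scene 90 [321.9 134.8]
  blob 53 [320.2 133. ]
  blob 109 [309.6 138.7]
side 80 [374.7 172.7]
side 85 [375.6 170.3]
side 90 [376.  167.9]
  blob 257 [366.3 165.4]
  blob 27 [376.1 167.5]
wrist 80 [236.9 251.8]
wrist 85 [233.5 267.9]
wrist 90 [231.8 283.9]
  blob 125 [231.8 284.2]
```

```bash
python3 -c "
from plant import ctrl
print(ctrl.sign_off())"
```

```text
the job is handed in; nothing more can be done
None
```

The door hangs on both pins with its sockets down on the shoulders, is shut against the bumpers and released, and the job was handed in at about 28.5 s; the sign-off returned no verdict.

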